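# Put each lid on the pot of its own glaze

## Robot

A 6-joint arm with a two-finger parallel gripper is mounted at the origin on the work surface. World frame = base frame: x ahead of the robot, y to its left, z up, the work surface at z = 0. Lengths are in m, angles in rad, forces in N, time in s.
With the tool pointing down it reaches from about 0.375 to 0.9 m from the base axis. Payload 3.1 kg.
Tool frame: the origin (TCP) lies midway between the tips of the shut fingers; the grasp point (between the pads) lies hold_point_z behind it (hold_point_z is the distance from the TCP to the grasp point, in m); z points along the fingers, y is the line along which they close (so a half turn about z gives the same grasp; the last joint's range is limited). The gripper opens to 87 mm and grips with 3 to 60 N. Pads are 19 mm wide; open, the fingers measure 117 mm over their backs; the gripper's body (75 mm by 190 mm) begins 51 mm behind the grasp point.
Start: joints at [1.117, 0.527, 1.433, -0, 1.181, -0.178], TCP at [0.17, 0.602, 0.223] pointing down, gripper open.
Joint ranges: [-3.08, 3.08], [-0.75, 2.2], [0.22, 2.44], [-1.43, 4.57], [0, 2.65], [-2.85, 2.85]. Speed limits (rad/s): [2.79, 2.79, 3.14, 3.14, 3.14, 3.14].

## Interface

Orientations are given as [roll, pitch, yaw] about the fixed x, y, z axes, in that order (R = Rz(yaw) Ry(pitch) Rx(roll)).
In Python, from cell import sense, snapshot, finish_job, hold_point_z gives the robot as it stands.
- The arm moves only by the tool carry_out, never from a script. Its argument "targets" is a list of rows, each a list of 3 entries, a list of its own where there are three numbers: the shift along the tool's x, y, z as a fraction of full scale, then the turn, a rotation vector about the tool's x, y, z as a fraction of full scale, then the closure, from 0 (fully open) to 1 (shut). A call has 1 to 10 rows; each row is the pose to reach, as a shift and turn from the pose commanded when the call began, along the tool's axes at that moment, turning the shorter way round; what a row does not reach only later rows make up. Full scale, the value 1, is 200 mm for a shift and 180 degrees for a turn. A row lasts 1/8 s, in which the tool goes at most 62.5 mm and 10.7 degrees, less where a joint would pass 70% of its speed; a pose out of reach is approached as far as the arm can. A call with a number of a shift or a turn outside -1 to 1 is refused whole. A call with a gripper value outside its range is refused whole. The fingers move at their own pace and stop on an object; "grip_force" is the grip in N (left out, the last holds). Time passes only in rows, so rows that repeat a pose let the fingers close. It gives the time, the measured TCP pose, the force, the opening and the grip force at its end, in the units of the state.
- sense(): the state, without advancing time (a new reading comes with each control period).
- snapshot(name): name is "side" or "top" or "wrist"; returns a dict with "color" (384x512x3 uint8, red, green, blue), "range_z" (384x512 float32, m along the optical axis (not along the pixel's ray), 0 where there is no reading), "fov_y" (degrees; the focal length in pixels is half the picture's height over the tangent of half this angle, whatever the lens; pixels are square), "cx", "cy" (the principal point, pixels), "view" (4x4, takes a point from world to camera coordinates). Camera axes: x right, y down, z forward; pixel columns grow to the right and rows downward; lengths in m; the calibration is good to about 2 mm. The wrist camera is an equidistant fisheye: a pixel r from the principal point sees the ray r / f radians off the axis. A picture is of the moment at which its call begins.
- finish_job(): hands the job in; it is judged then, once.
The state is a dict: "time": time; "joint_positions": joint angles; "joint_vel": joint speeds; "joint_torque": joint torques, N m; "eef_pos": TCP position; "orientation": TCP orientation; "wrist_force": force on the tool from outside, world axes, zero at the start; "torque": the same for the moment, N m; "finger_gap": finger opening in m; "grip_force": force on a finger pad.
Only numpy, scipy, OpenCV 4.12 (cv2) and the standard library are available. Lean on these libraries where they do the work, as an engineer would, in place of code of your own. Each camera call takes 0.05 s, during which the arm holds its last target. There are 200 camera calls.

## Task

The four glazed pots are out of the kiln and their lids lie about the table: put each lid on the pot of the same colour so that it sits flat on the rim with its spigot in the mouth. Set the lids down gently, without dropping them, leave the pots standing where they are, and do not disturb the clay bowl or the black beaker.

Things in the scene. Friction and masses are not known exactly. Their poses are not given: they have to be found in the camera images.
- pot_blue: Open round stoneware pot glazed deep cobalt blue, 48 mm tall, 0.45 kg, loose, standing on the table; mouth upward, 74 mm inside and 84 mm outside the rim, widest 94 mm at half height, walls 5 mm. Origin: centre of its underside; z up its axis.
- lid_blue: Loose deep cobalt blue lid, 44 mm tall, 0.07 to 0.18 kg: disc 88 mm across, 8 mm thick; under it a raw spigot 10 mm deep, tapering from 62 to 48 mm across, on which it stands; on top a cylindrical knob 24 mm across, 26 mm tall. Origin: centre of the spigot's underside (disc top at 18 mm, knob top at 44 mm); z up. Home: disc flat on the blue pot's rim, origin 38 mm above the pot's.
- pot_green: Open round stoneware pot glazed leaf green, 54 mm tall, 0.45 kg, loose, standing on the table; mouth upward, 74 mm inside and 84 mm outside the rim, widest 94 mm at half height, walls 5 mm. Origin: centre of its underside; z up its axis.
- lid_green: Loose leaf green lid, 44 mm tall, 0.07 to 0.18 kg: disc 88 mm across, 8 mm thick; under it a raw spigot 10 mm deep, tapering from 62 to 48 mm across, on which it stands; on top a cylindrical knob 24 mm across, 26 mm tall. Origin: centre of the spigot's underside (disc top at 18 mm, knob top at 44 mm); z up. Home: disc flat on the green pot's rim, origin 44 mm above the pot's.
- pot_yellow: Open round stoneware pot glazed mustard yellow, 60 mm tall, 0.45 kg, loose, standing on the table; mouth upward, 74 mm inside and 84 mm outside the rim, widest 94 mm at half height, walls 5 mm. Origin: centre of its underside; z up its axis.
- lid_yellow: Loose mustard yellow lid, 44 mm tall, 0.07 to 0.18 kg: disc 88 mm across, 8 mm thick; under it a raw spigot 10 mm deep, tapering from 62 to 48 mm across, on which it stands; on top a cylindrical knob 24 mm across, 26 mm tall. Origin: centre of the spigot's underside (disc top at 18 mm, knob top at 44 mm); z up. Home: disc flat on the yellow pot's rim, origin 50 mm above the pot's.
- pot_red: Open round stoneware pot glazed brick red, 66 mm tall, 0.45 kg, loose, standing on the table; mouth upward, 74 mm inside and 84 mm outside the rim, widest 94 mm at half height, walls 5 mm. Origin: centre of its underside; z up its axis.
- lid_red: Loose brick red lid, 44 mm tall, 0.07 to 0.18 kg: disc 88 mm across, 8 mm thick; under it a raw spigot 10 mm deep, tapering from 62 to 48 mm across, on which it stands; on top a cylindrical knob 24 mm across, 26 mm tall. Origin: centre of the spigot's underside (disc top at 18 mm, knob top at 44 mm); z up. Home: disc flat on the red pot's rim, origin 56 mm above the pot's.
- clay_bowl: Bystander: unfired grey clay bowl, 50 mm tall, 92 mm across its rim, loose on the table, not to be disturbed. Origin: centre of its underside; z up.
- beaker: Bystander: black beaker, 70 mm tall, 66 mm across its rim, loose on the table, not to be disturbed. Origin: centre of its underside; z up.

How it is judged:
By the outcome, as a careful person would: the job done as asked, in the order asked, and still so for the second after the job is handed in, with the robot touching nothing.
It also fails if it takes over 118 s, if anything falls off the work surface, if the arm or the gripper's body presses on something with over 40 N, if the wrist force passes 120 N, or if a joint passes its speed limit or range.

## Working session

There is one attempt and no reset: what is moved stays moved. The work goes in short steps, Python scripts to look and compute and a tool call to move; the robot and the scene stay as the last step left them, time stands still between calls to the robot, and variables do not carry over. Pictures are saved under pics/ and viewed, at most 14 in all, crops included, and the job is handed in when it is done.

Besides the shell and the picture viewer there is one more tool, called as a command line: name --argument value ..., lists and objects as JSON in quotes. carry_out: Moves the arm, as the interface text tells. Shift numbers are shares of 200 mm and turn numbers shares of 180 degrees, none past 1 either way. Its arguments: {"type":"object","properties":{"targets":{"type":"array"},"grip_force":{"type":"number"}},"required":["targets"]}

```bash
mkdir -p pics; ls; python3 - <<'E'
from cell import sense,snapshot,hold_point_z
import cv2,numpy as np
print(hold_point_z,sense())
for n in("top","side"):
    s=snapshot(n);cv2.imwrite(f"pics/{n}0.png",s["color"][:,:,::-1]);np.savez(f"{n}0.npz",**s)
    print(n,s["fov_y"],s["cx"],s["cy"],np.round(s["view"],3).tolist(),(s["range_z"]>0).mean())
E
```

```text
pics
0.0187 {'time': 0.0, 'joint_positions': array([ 1.11746701e+00,  5.28478393e-01,  1.43390686e+00, -6.65001394e-06,
        1.18138517e+00, -1.78475870e-01]), 'joint_vel': array([ 0.00082432,  0.00113629, -0.00171202,  0.00126283,  0.0001633 ,
        0.00045295]), 'joint_torque': array([ 1.60850228e-03, -4.40045035e+01, -1.76599073e+01,  6.33270736e-02,
        5.81619004e-02, -1.76624039e-04]), 'eef_pos': array([0.16926101, 0.6008817 , 0.22156267]), 'orientation': array([-3.13944838e+00, -3.80570305e-04,  2.86674133e+00]), 'wrist_force': array([-0.05611342, -0.48783692,  0.64329968]), 'torque': array([-0.0431737 , -0.00723332,  0.00956541]), 'grip_force': 0.0, 'finger_gap': 0.0872070576465961}
top 48.11490770932489 259.68305105567566 187.18449151648983 [[0.005, -1.0, 0.004, -0.023], [-0.999, -0.005, -0.052, 0.505], [0.052, -0.004, -0.999, 1.335], [0.0, 0.0, 0.0, 1.0]] 0.9961039225260416
side 47.29592906200193 258.09709700583676 183.53423056469077 [[0.908, -0.42, -0.014, -0.465], [-0.217, -0.44, -0.871, 0.151], [0.359, 0.794, -0.491, 1.044], [0.0, 0.0, 0.0, 1.0]] 0.9959513346354166
```

View pics/top0.png

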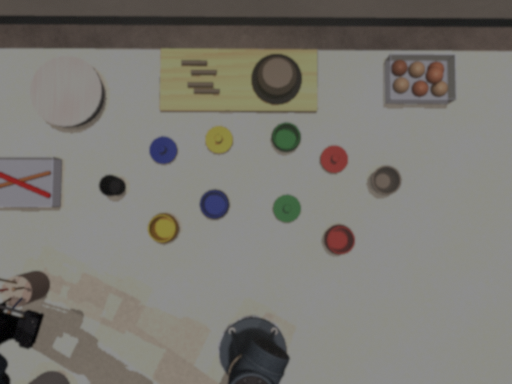

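View pics/side0.png

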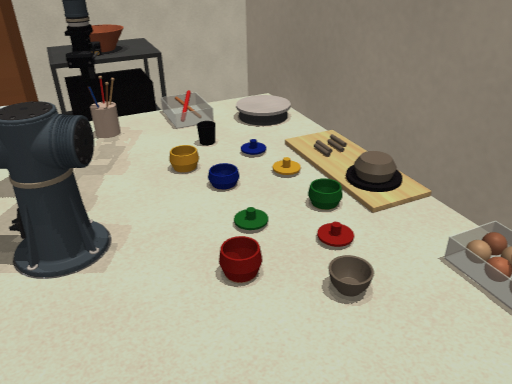

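The top view shows all the objects. Pots: blue (214,205), yellow (164,229), green (286,138), red (339,239). Lids: blue (163,150), yellow (219,140), red (334,159), green (287,208). Bystanders: bowl (385,181), beaker (112,186). In the side view every lid is standing on its spigot with the knob up.

```bash
cat > h.py <<'E'
import cv2,numpy as np
from scipy.optimize import least_squares
HUE=dict(red=(172,6),yellow=(18,30),green=(50,75),blue=(112,128))
H=dict(blue=.048,green=.054,yellow=.060,red=.066)
def mask(c,col):
    h=cv2.cvtColor(c,cv2.COLOR_RGB2HSV);lo,hi=HUE[col];hh=h[...,0]
    m=((hh>=lo)&(hh<=hi)) if lo<hi else ((hh>=lo)|(hh<=hi))
    return (m&(h[...,1]>150)&(h[...,2]>40)).astype(np.uint8)
def world(s,fish=False):
    z=s["range_z"];f=z.shape[0]/2/np.tan(np.radians(s["fov_y"])/2)
    v,u=np.mgrid[:z.shape[0],:z.shape[1]];x=(u-s["cx"])/f;y=(v-s["cy"])/f
    if fish:
        r=np.hypot(x,y)+1e-9;k=np.tan(np.minimum(r,1.5))/r;x=x*k;y=y*k
    P=np.stack([x*z,y*z,z],-1);V=s["view"]
    return (P-V[:3,3])@V[:3,:3]
def circ(p,r):
    return least_squares(lambda c:np.hypot(*(p-c[:2]).T)-r,np.r_[np.median(p,0)],loss="soft_l1",f_scale=.002).x
E
python3 - <<'E'
from h import *
for n in("top","side"):
    s=dict(np.load(n+"0.npz"));W=world(s)
    print(n)
    for col in H:
        m=mask(s["color"],col);k,l,st,ce=cv2.connectedComponentsWithStats(m)
        for i in range(1,k):
            if st[i,4]<120: continue
            p=W[l==i];p=p[(p[:,2]>-.01)&(p[:,2]<.1)]
            if len(p)<100 or not .2<np.median(p[:,0])<.95: continue
            zt=np.percentile(p[:,2],98)
            isl=zt<.047 and np.median(p[:,2])<.025 
            mid=(p[:,:2].min(0)+p[:,:2].max(0))/2
            rim=p[p[:,2]>zt-.006][:,:2]
            print(col,st[i].tolist(),"ztop %.3f zmed %.3f"%(zt,np.median(p[:,2])),"bbox mid",mid.round(4),"top",((rim.min(0)+rim.max(0))/2).round(4),rim.mean(0).round(4),"ext",np.ptp(p[:,:2],axis=0).round(3))
    if n=="top":
        for u,v in((385,181),(112,186)):
            q=W[v-25:v+25,u-25:u+25].reshape(-1,3);q=q[q[:,2]>.03];print((u,v),((q.min(0)+q.max(0))/2).round(3))
E
```

```text
top
yellow [150, 215, 26, 27, 247] ztop 0.061 zmed 0.011 bbox mid [0.3782 0.2768] top [0.3783 0.261 ] [0.3804 0.2529] ext [0.078 0.082]
red [0, 173, 50, 24, 208] ztop 0.064 zmed 0.046 bbox mid [0.5076 0.6967] top [0.5266 0.738 ] [0.5302 0.7496] ext [0.068 0.132]
(385, 181) [ 0.503 -0.233  0.695]
(112, 186) [0.486 0.224 0.695]
side
blue [241, 139, 25, 15, 247] ztop 0.044 zmed 0.018 bbox mid [0.6235 0.2789] top [0.6231 0.2782] [0.623  0.2783] ext [0.081 0.085]
blue [209, 164, 30, 25, 615] ztop 0.048 zmed 0.031 bbox mid [0.4544 0.117 ] top [0.4538 0.117 ] [0.4489 0.1103] ext [0.087 0.093]
green [309, 179, 33, 30, 766] ztop 0.054 zmed 0.036 bbox mid [ 0.664  -0.1036] top [ 0.6638 -0.1046] [ 0.6576 -0.1104] ext [0.089 0.093]
green [235, 208, 32, 22, 543] ztop 0.044 zmed 0.018 bbox mid [ 0.4423 -0.1075] top [ 0.4425 -0.1094] [ 0.4416 -0.1103] ext [0.082 0.088]
yellow [170, 145, 28, 27, 640] ztop 0.060 zmed 0.040 bbox mid [0.3795 0.2751] top [0.3802 0.2742] [0.3795 0.2702] ext [0.084 0.097]
yellow [273, 157, 27, 18, 337] ztop 0.044 zmed 0.018 bbox mid [0.6578 0.1059] top [0.658  0.1056] [0.6562 0.1044] ext [0.084 0.09 ]
red [318, 222, 36, 25, 674] ztop 0.044 zmed 0.018 bbox mid [ 0.5976 -0.2544] top [ 0.5993 -0.2556] [ 0.5974 -0.2568] ext [0.085 0.09 ]
red [220, 236, 42, 47, 1555] ztop 0.066 zmed 0.043 bbox mid [ 0.3461 -0.2674] top [ 0.3471 -0.2655] [ 0.3442 -0.2705] ext [0.088 0.093]
```

```bash
python3 - <<'E'
from h import *
pred=dict(pot_blue=(.4544,.117,.048),lid_blue=(.6235,.279,.044),pot_green=(.664,-.1036,.054),lid_green=(.4423,-.108,.044),pot_yellow=(.3797,.2755,.06),lid_yellow=(.6578,.106,.044),pot_red=(.3461,-.267,.066),lid_red=(.598,-.255,.044),bowl=(.53,-.36,.05),beaker=(.51,.40,.07))
for n in("top","side"):
    s=dict(np.load(n+"0.npz"));P=world(s).reshape(-1,3)
    print(n,"table z",np.median(P[(abs(P[:,0]-.55)<.03)&(abs(P[:,1])<.05)][:,2]).round(4))
    for k,(x,y,h) in pred.items():
        q=P[(np.hypot(P[:,0]-x,P[:,1]-y)<.072)&(P[:,2]>.010)&(P[:,2]<.12)]
        if len(q)<20: print(k,len(q));continue
        if k[:3]=="lid":
            a=q[q[:,2]>.036];d=q[(q[:,2]>.012)&(q[:,2]<.024)]
            print(k,"knob",((a.min(0)+a.max(0))/2)[:2].round(4),len(a),"disc",((d.min(0)+d.max(0))/2)[:2].round(4),np.ptp(d,axis=0).round(3))
        else:
            a=q[q[:,2]>h-.007]
            print(k,"rim mid",((a.min(0)+a.max(0))/2)[:2].round(4),"circ",circ(a[:,:2],.0395).round(4),np.ptp(a,axis=0).round(3))
E
```

```text
top table z -0.0011
pot_blue rim mid [0.4515 0.1202] circ [0.4514 0.1207] [0.086 0.083 0.012]
lid_blue knob [0.6214 0.2844] 46 disc [0.6206 0.2852] [0.083 0.086 0.012]
pot_green rim mid [ 0.6608 -0.099 ] circ [ 0.6611 -0.1002] [0.082 0.083 0.012]
lid_green knob [ 0.4388 -0.1044] 45 disc [ 0.4389 -0.1047] [0.084 0.085 0.012]
pot_yellow rim mid [0.3766 0.2761] circ [0.3773 0.276 ] [0.081 0.085 0.014]
lid_yellow knob [0.6537 0.1103] 48 disc [0.6549 0.1097] [0.087 0.086 0.012]
pot_red rim mid [ 0.3449 -0.2626] circ [ 0.3449 -0.2633] [0.084 0.085 0.011]
lid_red knob [ 0.5949 -0.2511] 46 disc [ 0.595  -0.2522] [0.083 0.086 0.012]
bowl rim mid [ 0.5276 -0.3925] circ [ 0.5277 -0.4036] [0.087 0.059 0.011]
beaker rim mid [0.5052 0.4308] circ [0.505  0.4227] [0.063 0.064 0.011]
side table z -0.0005
pot_blue rim mid [0.4559 0.1191] circ [0.4557 0.1178] [0.086 0.089 0.009]
lid_blue knob [0.6258 0.2804] 27 disc [0.6246 0.28  ] [0.086 0.088 0.011]
pot_green rim mid [ 0.6647 -0.1046] circ [ 0.6649 -0.1035] [0.085 0.086 0.01 ]
lid_green knob [ 0.4427 -0.1075] 56 disc [ 0.4429 -0.1075] [0.084 0.088 0.011]
pot_yellow rim mid [0.3815 0.2742] circ [0.3826 0.2736] [0.085 0.087 0.008]
lid_yellow knob [0.6589 0.1062] 35 disc [0.6587 0.1059] [0.085 0.09  0.012]
pot_red rim mid [ 0.3482 -0.2658] circ [ 0.3482 -0.2664] [0.085 0.085 0.009]
lid_red knob [ 0.5993 -0.2556] 66 disc [ 0.5993 -0.2544] [0.089 0.09  0.012]
bowl rim mid [ 0.5306 -0.3913] circ [ 0.5305 -0.4067] [0.09  0.058 0.01 ]
beaker rim mid [0.5098 0.4306] circ [0.5195 0.433 ] [0.064 0.069 0.009]
```

carry_out --targets '[[[-1,-0.353,0.2],[0,0,-0.0875],0.4],[[-1,-0.353,0.2],[0,0,-0.0875],0.4],[[-1,-0.353,0.2],[0,0,-0.0875],0.4],[[-1,-0.353,0.2],[0,0,-0.0875],0.4],[[-1,-0.353,0.2],[0,0,-0.0875],0.4]]'

```text
time: 0.72
eef_pos: [0.3445, 0.4776, 0.1816]
orientation: [-3.14, -0.001, 3.138]
wrist_force: [-0.5, -0.2, 1.1]
finger_gap: 0.0533
grip_force: 0.0
```

carry_out --targets '[[[-1,-0.99,0],[0,0,0],0.4],[[-1,-0.99,0],[0,0,0],0.4],[[-1,-0.99,0],[0,0,0],0.4],[[-1,-0.99,0],[0,0,0],0.4],[[-1,-0.99,0],[0,0,0],0.4],[[-1,-0.99,0],[0,0,0],0.4],[[-1,-0.99,0],[0,0,0],0.4]]'

```text
time: 1.6
eef_pos: [0.5415, 0.2826, 0.1824]
orientation: [3.141, -0.002, -3.14]
wrist_force: [0.1, -0.1, 0.1]
finger_gap: 0.0524
grip_force: 0.0
```

```bash
python3 - <<'E'
from h import *
from cell import *
s=snapshot("wrist");st=sense()
cv2.imwrite("pics/w1.png",s["color"][:,:,::-1]);np.savez("w1.npz",**s)
V=s["view"];print(st["eef_pos"],s["fov_y"],s["cx"],s["cy"],"cam",-V[:3,:3].T@V[:3,3],V[:3,:3].round(2).tolist())
P=world(s,True).reshape(-1,3)
for k,(x,y) in dict(lb=(.623,.282),ly=(.6565,.108),pb=(.4537,.119)).items():
    for lo,hi in((.012,.024),(.036,.06)):
        q=P[(np.hypot(P[:,0]-x,P[:,1]-y)<.065)&(P[:,2]>lo)&(P[:,2]<hi)]
        if len(q): print(k,lo,len(q),((q.min(0)+q.max(0))/2).round(4),np.ptp(q,axis=0).round(3))
E
```

```text
[0.54128729 0.28280615 0.18242555] 65.70646984690485 254.61551612614713 189.62082237912404 cam [0.47539259 0.28160293 0.34441314] [[-0.0, 1.0, 0.0], [0.97, 0.0, 0.24], [0.24, 0.0, -0.97]]
lb 0.012 1938 [0.6231 0.285  0.0161] [0.087 0.084 0.008]
lb 0.036 7 [0.6347 0.285  0.0433] [0.    0.007 0.001]
pb 0.012 716 [0.455  0.1231 0.018 ] [0.084 0.088 0.012]
pb 0.036 1502 [0.4543 0.1226 0.043 ] [0.088 0.087 0.014]
```

View pics/w1.png

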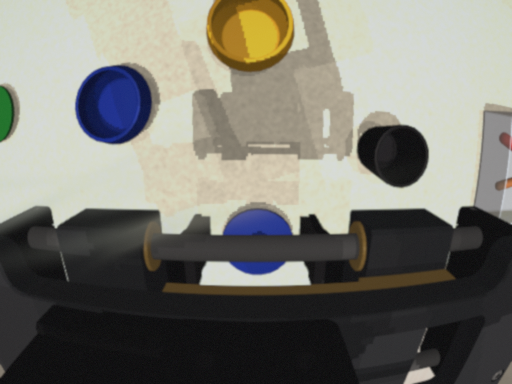

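The wrist view shows the blue lid under the fingers at (257,240) and the blue pot at (113,104). The wrist, top and side estimates agree to about 3 mm, so I'm going down to the blue lid's knob.

carry_out --targets '[[[-0.3,0.005,0],[0,0,0],0.4],[[-0.4,0.005,0.1],[0,0,0],0.4],[[-0.4,0.005,0.3],[0,0,0],0.4],[[-0.4,0.005,0.5],[0,0,0],0.4],[[-0.4,0.005,0.65],[0,0,0],0.4],[[-0.4,0.005,0.75],[0,0,0],0.4],[[-0.4,0.005,0.78],[0,0,0],0.4],[[-0.4,0.005,0.8],[0,0,0],0.4],[[-0.4,0.005,0.8],[0,0,0],0.4]]'

```text
time: 2.78
eef_pos: [0.6235, 0.2826, 0.0235]
orientation: [3.141, 0.002, -3.141]
wrist_force: [-0.2, 0.1, -0.8]
finger_gap: 0.0522
grip_force: 0.0
```

carry_out --targets '[[[0,0,0],[0,0,0],0.6],[[0,0,0],[0,0,0],0.7],[[0,0,0],[0,0,0],0.8],[[0,0,0],[0,0,0],0.9],[[0,0,0],[0,0,0],0.9]]' --grip_force 15

```text
time: 3.4
eef_pos: [0.6232, 0.2828, 0.0229]
orientation: [3.141, 0.001, 3.142]
wrist_force: [-0.2, 1.4, 3.0]
finger_gap: 0.0236
grip_force: 15.0
```

carry_out --targets '[[[0,0,-0.1],[0,0,0],0.9],[[0,0,-0.3],[0,0,0],0.9],[[0,0,-0.5],[0,0,0],0.9],[[0.2,-0.2,-0.5],[0,0,0],0.9],[[0.4,-0.4,-0.5],[0,0,0],0.9],[[0.6,-0.6,-0.5],[0,0,0],0.9],[[0.8,-0.8,-0.5],[0,0,0],0.9],[[0.845,-0.812,-0.5],[0,0,0],0.9],[[0.845,-0.812,-0.5],[0,0,0],0.9],[[0.845,-0.812,-0.5],[0,0,0],0.9]]'

```text
time: 4.65
eef_pos: [0.4562, 0.1204, 0.1231]
orientation: [3.141, 0.003, -3.141]
wrist_force: [0.7, 0.2, -2.2]
finger_gap: 0.0237
grip_force: 15.0
```

```bash
cat > chk.py <<'E'
import sys
from h import *
from cell import *
col,name,hx,hy=sys.argv[1],sys.argv[2],float(sys.argv[3]),float(sys.argv[4])
st=sense();t=st["eef_pos"];print(t,st["wrist_force"].round(1),st["finger_gap"].round(4))
for n in("top","side","wrist"):
    s=snapshot(n);P=world(s,n=="wrist").reshape(-1,3)
    if n!="top": cv2.imwrite(f"pics/{n}_{name}.png",s["color"][:,:,::-1])
    m=mask(s["color"],col).reshape(-1)>0
    if n=="top": m=np.ones_like(m)
    near=np.hypot(P[:,0]-hx,P[:,1]-hy)<.062
    b=t[2]-.0225
    for lab,lo,hi in(("lid disc",b+.005,b+.022),("pot rim",H[col]-.008,H[col]+.006)):
        q=P[m&near&(P[:,2]>lo)&(P[:,2]<hi)]
        if len(q)>8: print(n,lab,len(q),"mid",((q.min(0)+q.max(0))/2).round(4),"ext",np.ptp(q,axis=0).round(3))
E
python3 chk.py blue b1 .454 .1205
```

```text
Traceback (most recent call last):
  File "chk.py", line 5, in <module>
    st=sense();t=st["eef_pos"];print(t,st["wrist_force"].round(1),st["finger_gap"].round(4))
                                                                  ^^^^^^^^^^^^^^^^^^^^^^
AttributeError: 'float' object has no attribute 'round'
```

```bash
sed -i 's/st\["finger_gap"\].round(4)/round(st["finger_gap"],4)/' chk.py; python3 chk.py blue b1 .454 .1205
```

```text
[0.45616302 0.12043453 0.12313848] [ 0.7  0.2 -2.2] 0.0237
side lid disc 261 mid [0.4559 0.115  0.1163] ext [0.082 0.088 0.011]
side pot rim 148 mid [0.4538 0.1175 0.0451] ext [0.083 0.088 0.01 ]
wrist lid disc 5254 mid [0.4538 0.1233 0.1169] ext [0.083 0.073 0.012]
wrist pot rim 499 mid [0.4237 0.129  0.0447] ext [0.025 0.063 0.009]
```

View pics/side_b1.png

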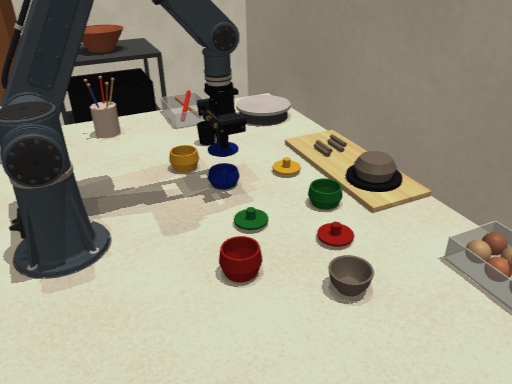

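The side view shows the lid held level over the blue pot at about (223,149), with its centre within 2-3 mm of the pot's. I'm trimming that slightly and lowering.

carry_out --targets '[[[0.006,0.005,0.12],[0,0,0],0.9],[[0.006,0.005,0.22],[0,0,0],0.9],[[0.006,0.005,0.25],[0,0,0],0.9],[[0.006,0.005,0.27],[0,0,0],0.9],[[0.006,0.005,0.285],[0,0,0],0.9],[[0.006,0.005,0.295],[0,0,0],0.9],[[0.006,0.005,0.3],[0,0,0],0.9],[[0.006,0.005,0.3],[0,0,0],0.9]]'

```text
time: 5.8
eef_pos: [0.4528, 0.1209, 0.0627]
orientation: [3.142, 0.0, 3.142]
wrist_force: [-0.9, -0.1, -2.2]
finger_gap: 0.0237
grip_force: 15.0
```

carry_out --targets '[[[0,0,0.004],[0,0,0],0.9],[[0,0,0.008],[0,0,0],0.9],[[0,0,0.01],[0,0,0],0.9],[[0,0,0.012],[0,0,0],0.9],[[0,0,0.012],[0,0,0],0.9]]'

```text
time: 6.42
eef_pos: [0.4528, 0.1209, 0.0607]
orientation: [-3.142, 0.0, -3.141]
wrist_force: [-1.8, -0.3, 5.8]
finger_gap: 0.0238
grip_force: 15.0
```

```bash
python3 chk.py blue b2 .454 .1205; python3 -c "
import cv2;a=cv2.imread('pics/side_b2.png')[100:220,140:310];b=cv2.imread('pics/wrist_b2.png')
cv2.imwrite('pics/b2.png',cv2.hconcat([cv2.resize(a,(408,288)),cv2.resize(b,(384,288))]))"
```

```text
[0.45279826 0.12091084 0.06074095] [-1.8 -0.3  5.8] 0.0238
side lid disc 311 mid [0.4532 0.1128 0.0511] ext [0.083 0.084 0.016]
side pot rim 136 mid [0.4526 0.1037 0.047 ] ext [0.081 0.062 0.014]
wrist lid disc 5654 mid [0.4509 0.1229 0.0551] ext [0.083 0.076 0.01 ]
wrist pot rim 128 mid [0.4502 0.1302 0.047 ] ext [0.082 0.048 0.014]
```

View pics/b2.png

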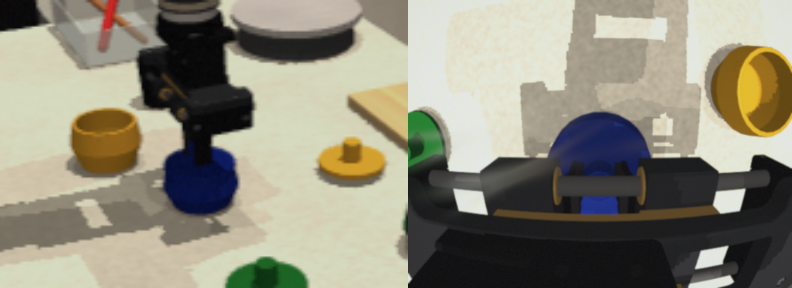

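The lid is seated flat on the blue pot at (200,180) in the crop: contact came at the expected height with about 8 N. I'm releasing it and moving on to the yellow lid.

carry_out --targets '[[[0,0,-0.005],[0,0,0],0.75],[[0,0,-0.005],[0,0,0],0.6],[[0,0,-0.005],[0,0,0],0.4],[[0,0,-0.005],[0,0,0],0.4],[[0,0,-0.15],[0,0,0],0.4],[[0,0,-0.35],[0,0,0],0.4],[[0,0,-0.5],[0,0,0],0.4],[[0,0,-0.5],[0,0,0],0.4],[[0,0,-0.5],[0,0,0],0.4]]'

```text
time: 7.7
eef_pos: [0.4521, 0.1209, 0.1596]
orientation: [-3.142, -0.001, -3.142]
wrist_force: [-0.3, -0.7, 0.5]
finger_gap: 0.0523
grip_force: 0.0
```

```bash
python3 - <<'E'
from h import *
from cell import *
print(sense()["eef_pos"])
for n in("top","side","wrist"):
    s=snapshot(n);P=world(s,n=="wrist").reshape(-1,3)
    for k,(x,y,lo,hi) in dict(lb=(.454,.1205,.046,.064),pg=(.663,-.102,.046,.06),ly=(.6565,.108,.012,.024),lg=(.441,-.106,.012,.024),py=(.3795,.275,.053,.066)).items():
        q=P[(np.hypot(P[:,0]-x,P[:,1]-y)<.06)&(P[:,2]>lo)&(P[:,2]<hi)]
        if len(q)>30: print(n,k,len(q),((q.min(0)+q.max(0))/2).round(4),np.ptp(q,axis=0).round(3),"medz",np.median(q[:,2]).round(4))
E
```

```text
[0.45208065 0.12089881 0.15959512]
top pg 144 [ 0.6598 -0.1006  0.0527] [0.083 0.086 0.013] medz 0.0526
top ly 531 [0.6545 0.1099 0.0179] [0.087 0.086 0.012] medz 0.017
top lg 542 [ 0.439  -0.1047  0.0179] [0.084 0.085 0.012] medz 0.0171
top py 67 [0.3811 0.2762 0.0585] [0.072 0.084 0.011] medz 0.0585
side lb 344 [0.455  0.1168 0.0551] [0.087 0.087 0.018] medz 0.0551
side pg 207 [ 0.6647 -0.1028  0.0509] [0.086 0.088 0.01 ] medz 0.0512
side ly 278 [0.6594 0.1074 0.0177] [0.088 0.094 0.011] medz 0.0171
side lg 494 [ 0.4431 -0.1073  0.0178] [0.086 0.087 0.011] medz 0.0174
side py 134 [0.3825 0.2731 0.0576] [0.084 0.09  0.009] medz 0.0571
wrist lb 6072 [0.4526 0.1205 0.0569] [0.086 0.086 0.014] medz 0.0556
wrist lg 2785 [ 0.4415 -0.1037  0.018 ] [0.087 0.089 0.012] medz 0.0175
wrist py 1469 [0.3797 0.276  0.0576] [0.086 0.085 0.009] medz 0.0592
```

carry_out --targets '[[[-0.3,-0.05,0],[0,0,0],0.4],[[-0.6,-0.05,0],[0,0,0],0.4],[[-0.9,-0.05,0.1],[0,0,0],0.4],[[-1,-0.05,0.3],[0,0,0],0.4],[[-1,-0.05,0.45],[0,0,0],0.4],[[-1,-0.05,0.45],[0,0,0],0.4],[[-1,-0.05,0.45],[0,0,0],0.4]]'

```text
time: 8.72
eef_pos: [0.6528, 0.111, 0.0703]
orientation: [3.142, -0.0, -3.141]
wrist_force: [-0.0, 0.2, -0.1]
finger_gap: 0.0519
grip_force: 0.0
```

```bash
cat > see.py <<'E'
import sys
from h import *
from cell import *
x,y,lo,hi=map(float,sys.argv[1:5]);print(sense()["eef_pos"])
for n in("wrist","side"):
    s=snapshot(n);P=world(s,n=="wrist").reshape(-1,3)
    q=P[(np.hypot(P[:,0]-x,P[:,1]-y)<.055)&(P[:,2]>lo)&(P[:,2]<hi)]
    if len(q)>20: print(n,len(q),((q.min(0)+q.max(0))/2).round(4),np.ptp(q,axis=0).round(3))
E
python3 see.py .6565 .1105 .012 .024
```

```text
[0.65278127 0.11098396 0.07029965]
wrist 6325 [0.6573 0.1099 0.0181] [0.088 0.087 0.012]
side 278 [0.6584 0.1067 0.0177] [0.088 0.086 0.011]
```

carry_out --targets '[[[-0.02,-0.004,0.1],[0,0,0],0.4],[[-0.02,-0.004,0.18],[0,0,0],0.4],[[-0.02,-0.004,0.22],[0,0,0],0.4],[[-0.02,-0.004,0.238],[0,0,0],0.4],[[-0.02,-0.004,0.238],[0,0,0],0.4],[[-0.02,-0.004,0.238],[0,0,0],0.6],[[-0.02,-0.004,0.238],[0,0,0],0.7],[[-0.02,-0.004,0.238],[0,0,0],0.8],[[-0.02,-0.004,0.238],[0,0,0],0.9],[[-0.02,-0.004,0.238],[0,0,0],0.9]]'

```text
time: 10.07
eef_pos: [0.6569, 0.1102, 0.0228]
orientation: [3.142, 0.0, -3.142]
wrist_force: [0.7, -0.1, 0.8]
finger_gap: 0.0234
grip_force: 15.0
```

carry_out --targets '[[[0,0,-0.1],[0,0,0],0.9],[[0,0,-0.3],[0,0,0],0.9],[[0,0,-0.5],[0,0,0],0.9],[[0.2,0.12,-0.6],[0,0,0],0.9],[[0.45,0.27,-0.6],[0,0,0],0.9],[[0.7,0.42,-0.6],[0,0,0],0.9],[[0.95,0.57,-0.6],[0,0,0],0.9],[[1,0.6,-0.6],[0,0,0],0.9]]'

```text
time: 11.08
eef_pos: [0.4521, 0.2312, 0.1433]
orientation: [-3.141, -0.003, -3.138]
wrist_force: [-0.3, 0.6, -0.7]
finger_gap: 0.0234
grip_force: 15.0
```

carry_out --targets '[[[0.2,0.12,0],[0,0,0],0.9],[[0.36,0.22,0],[0,0,0],0.9],[[0.386,0.231,0.05],[0,0,0],0.9],[[0.386,0.231,0.15],[0,0,0],0.9],[[0.386,0.231,0.2],[0,0,0],0.9],[[0.386,0.231,0.2],[0,0,0],0.9],[[0.386,0.231,0.2],[0,0,0],0.9]]'

```text
time: 11.95
eef_pos: [0.3805, 0.2762, 0.1028]
orientation: [3.141, 0.001, 3.141]
wrist_force: [0.8, -0.9, -1.8]
finger_gap: 0.0236
grip_force: 15.0
```

```bash
python3 chk.py yellow y1 .3797 .2765
```

```text
[0.38046059 0.27621818 0.10278706] [ 0.8 -0.9 -1.8] 0.0236
top lid disc 47 mid [0.4148 0.2704 0.0968] ext [0.012 0.052 0.01 ]
side lid disc 235 mid [0.3821 0.2694 0.0947] ext [0.084 0.084 0.011]
side pot rim 124 mid [0.3808 0.2724 0.0568] ext [0.081 0.087 0.009]
wrist lid disc 7378 mid [0.3788 0.2772 0.0969] ext [0.084 0.078 0.011]
wrist pot rim 591 mid [0.3469 0.2785 0.0566] ext [0.02  0.069 0.009]
```

carry_out --targets '[[[0.004,0.003,0.05],[0,0,0],0.9],[[0.004,0.003,0.1],[0,0,0],0.9],[[0.004,0.003,0.12],[0,0,0],0.9],[[0.004,0.003,0.135],[0,0,0],0.9],[[0.004,0.003,0.142],[0,0,0],0.9],[[0.004,0.003,0.147],[0,0,0],0.9],[[0.004,0.003,0.151],[0,0,0],0.9],[[0.004,0.003,0.151],[0,0,0],0.9]]'

```text
time: 13.1
eef_pos: [0.3789, 0.277, 0.0727]
orientation: [3.141, 0.001, -3.141]
wrist_force: [-0.5, 0.9, 1.9]
finger_gap: 0.0238
grip_force: 15.0
```

carry_out --targets '[[[0,0,0.003],[0,0,0],0.9],[[0,0,0.004],[0,0,0],0.9],[[0,0,0.004],[0,0,0],0.75],[[0,0,0],[0,0,0],0.6],[[0,0,0],[0,0,0],0.4],[[0,0,0],[0,0,0],0.4],[[0,0,-0.15],[0,0,0],0.4],[[0,0,-0.35],[0,0,0],0.4],[[0,0,-0.45],[0,0,0],0.4],[[0,0,-0.45],[0,0,0],0.4]]'

```text
time: 14.35
eef_pos: [0.3797, 0.2773, 0.1635]
orientation: [3.14, 0.003, -3.141]
wrist_force: [-0.1, 0.5, 0.2]
finger_gap: 0.0523
grip_force: 0.0
```

```bash
python3 chk.py yellow y2 .3797 .2765; python3 see.py .3797 .2765 .058 .076
```

```text
[0.37965527 0.27734617 0.16347559] [-0.1  0.5  0.2] 0.0523
top pot rim 21 mid [0.4158 0.278  0.0592] ext [0.009 0.048 0.014]
side pot rim 136 mid [0.3803 0.2729 0.059 ] ext [0.082 0.086 0.014]
wrist pot rim 89 mid [0.3747 0.2765 0.0637] ext [0.079 0.085 0.004]
[0.37798392 0.27659908 0.16139093]
wrist 6343 [0.3768 0.2764 0.0687] [0.083 0.087 0.014]
side 285 [0.3813 0.2721 0.0671] [0.085 0.088 0.017]
```

carry_out --targets '[[[-0.2,-0.2,0],[0,0,0],0.4],[[-0.31,-0.45,0],[0,0,0],0.4],[[-0.31,-0.7,0],[0,0,0],0.4],[[-0.31,-1,0],[0,0,0],0.4],[[-0.31,-1,0],[0,0,0],0.4]]'

```text
time: 15.22
eef_pos: [0.4408, 0.0734, 0.1615]
orientation: [-3.141, -0.002, 3.134]
wrist_force: [0.1, 0.4, -0.6]
finger_gap: 0.0521
grip_force: 0.0
```

carry_out --targets '[[[0,-0.3,0],[0,0,0],0.4],[[0,-0.6,0],[0,0,0],0.4],[[0,-0.9,0.1],[0,0,0],0.4],[[0,-0.904,0.3],[0,0,0],0.4],[[0,-0.904,0.45],[0,0,0],0.4],[[0,-0.904,0.45],[0,0,0],0.4],[[0,-0.904,0.45],[0,0,0],0.4]]'

```text
time: 16.1
eef_pos: [0.4412, -0.1032, 0.0726]
orientation: [3.142, 0.0, -3.14]
wrist_force: [0.6, 0.0, 0.3]
finger_gap: 0.0522
grip_force: 0.0
```

```bash
python3 see.py .441 -.1037 .012 .024
```

```text
[ 0.44117437 -0.10321798  0.0726318 ]
wrist 6844 [ 0.4318 -0.1044  0.018 ] [0.068 0.087 0.012]
side 495 [ 0.4425 -0.1059  0.0173] [0.085 0.091 0.011]
```

carry_out --targets '[[[0,-0.004,0.1],[0,0,0],0.4],[[0,-0.004,0.18],[0,0,0],0.4],[[0,-0.004,0.23],[0,0,0],0.4],[[0,-0.004,0.248],[0,0,0],0.4],[[0,-0.004,0.248],[0,0,0],0.4],[[0,-0.004,0.248],[0,0,0],0.6],[[0,-0.004,0.248],[0,0,0],0.7],[[0,-0.004,0.248],[0,0,0],0.8],[[0,-0.004,0.248],[0,0,0],0.9],[[0,-0.004,0.248],[0,0,0],0.9]]'

```text
time: 17.45
eef_pos: [0.4407, -0.1046, 0.0229]
orientation: [3.142, 0.0, -3.142]
wrist_force: [0.6, -0.2, 2.0]
finger_gap: 0.0235
grip_force: 15.0
```

carry_out --targets '[[[0,0,-0.1],[0,0,0],0.9],[[0,0,-0.3],[0,0,0],0.9],[[-0.1,0,-0.45],[0,0,0],0.9],[[-0.35,0.01,-0.5],[0,0,0],0.9],[[-0.6,0.02,-0.5],[0,0,0],0.9],[[-0.85,0.02,-0.5],[0,0,0],0.9],[[-1,0.022,-0.5],[0,0,0],0.9],[[-1,0.022,-0.5],[0,0,0],0.9]]'

```text
time: 18.45
eef_pos: [0.6424, -0.1003, 0.122]
orientation: [-3.141, 0.001, -3.14]
wrist_force: [-0.7, -0.5, -1.4]
finger_gap: 0.0231
grip_force: 15.0
```

carry_out --targets '[[[-0.06,0,0],[0,0,0],0.9],[[-0.105,0,0.05],[0,0,0],0.9],[[-0.105,0,0.1],[0,0,0],0.9],[[-0.105,0,0.1],[0,0,0],0.9],[[-0.105,0,0.1],[0,0,0],0.9]]'

```text
time: 19.08
eef_pos: [0.6613, -0.1003, 0.1025]
orientation: [3.141, -0.001, 3.142]
wrist_force: [-0.1, 0.1, -1.6]
finger_gap: 0.0234
grip_force: 15.0
```

```bash
python3 chk.py green g1 .662 -.0995
```

```text
[ 0.66125421 -0.10025566  0.10252583] [-0.1  0.1 -1.6] 0.0234
side lid disc 322 mid [ 0.6618 -0.1055  0.0947] ext [0.084 0.085 0.012]
side pot rim 160 mid [ 0.6635 -0.1037  0.0509] ext [0.083 0.084 0.009]
wrist lid disc 2394 mid [ 0.6605 -0.0894  0.0968] ext [0.081 0.055 0.01 ]
wrist pot rim 56 mid [ 0.6286 -0.0839  0.05  ] ext [0.015 0.032 0.008]
```

carry_out --targets '[[[-0.005,0.004,0.07],[0,0,0],0.9],[[-0.005,0.004,0.13],[0,0,0],0.9],[[-0.005,0.004,0.15],[0,0,0],0.9],[[-0.005,0.004,0.163],[0,0,0],0.9],[[-0.005,0.004,0.17],[0,0,0],0.9],[[-0.005,0.004,0.175],[0,0,0],0.9],[[-0.005,0.004,0.179],[0,0,0],0.9],[[-0.005,0.004,0.179],[0,0,0],0.9]]'

```text
time: 20.23
eef_pos: [0.6628, -0.0995, 0.0671]
orientation: [-3.142, 0.0, -3.141]
wrist_force: [-0.5, -0.0, -1.0]
finger_gap: 0.0233
grip_force: 15.0
```

carry_out --targets '[[[0,0,0.003],[0,0,0],0.9],[[0,0,0.006],[0,0,0],0.9],[[0,0,0.006],[0,0,0],0.9]]'

```text
time: 20.6
eef_pos: [0.6629, -0.0995, 0.0669]
orientation: [-3.141, 0.001, -3.141]
wrist_force: [-1.7, 0.1, 4.1]
finger_gap: 0.0238
grip_force: 15.0
```

Contact came at the expected height, so I'm releasing it and rising.

carry_out --targets '[[[0,0,0],[0,0,0],0.75],[[0,0,-0.003],[0,0,0],0.6],[[0,0,-0.003],[0,0,0],0.4],[[0,0,-0.003],[0,0,0],0.4],[[0,0,-0.15],[0,0,0],0.4],[[0,0,-0.35],[0,0,0],0.4],[[0,0,-0.45],[0,0,0],0.4],[[0,0,-0.45],[0,0,0],0.4]]'

```text
time: 21.6
eef_pos: [0.6641, -0.0999, 0.1576]
orientation: [-3.14, 0.004, -3.141]
wrist_force: [1.0, -0.6, 0.4]
finger_gap: 0.0522
grip_force: 0.0
```

```bash
python3 see.py .662 -.0995 .052 .07;python3 see.py .597 -.251 .012 .024
```

```text
[ 0.66409445 -0.09985952  0.1576218 ]
wrist 6364 [ 0.6635 -0.0998  0.0623] [0.085 0.087 0.015]
side 438 [ 0.6651 -0.1013  0.0609] [0.086 0.09  0.018]
[ 0.66213563 -0.0992797   0.15488554]
wrist 3882 [ 0.5972 -0.2523  0.018 ] [0.087 0.087 0.012]
side 568 [ 0.5984 -0.2547  0.018 ] [0.087 0.09  0.012]
```

carry_out --targets '[[[0.1,-0.25,0],[0,0,0],0.4],[[0.2,-0.5,0],[0,0,0],0.4],[[0.328,-0.76,0.1],[0,0,0],0.4],[[0.328,-0.763,0.3],[0,0,0],0.4],[[0.328,-0.763,0.415],[0,0,0],0.4],[[0.328,-0.763,0.415],[0,0,0],0.4],[[0.328,-0.763,0.415],[0,0,0],0.4]]'

```text
time: 22.68
eef_pos: [0.5976, -0.2521, 0.0729]
orientation: [-3.141, 0.0, -3.141]
wrist_force: [-0.1, -0.3, 0.5]
finger_gap: 0.0522
grip_force: 0.0
```

```bash
python3 see.py .597 -.252 .012 .024; python3 see.py .3455 -.2625 .058 .072
```

```text
[ 0.59755305 -0.25206406  0.07287906]
wrist 6946 [ 0.5878 -0.2528  0.018 ] [0.069 0.087 0.012]
side 578 [ 0.598  -0.254   0.0178] [0.088 0.091 0.011]
[ 0.59809891 -0.25226605  0.07388267]
side 373 [ 0.3481 -0.2663  0.0632] [0.085 0.086 0.01 ]
```

carry_out --targets '[[[0,-0.002,0.1],[0,0,0],0.4],[[0,-0.002,0.18],[0,0,0],0.4],[[0,-0.002,0.23],[0,0,0],0.4],[[0,-0.002,0.251],[0,0,0],0.4],[[0,-0.002,0.251],[0,0,0],0.4],[[0,-0.002,0.251],[0,0,0],0.6],[[0,-0.002,0.251],[0,0,0],0.7],[[0,-0.002,0.251],[0,0,0],0.8],[[0,-0.002,0.251],[0,0,0],0.9],[[0,-0.002,0.251],[0,0,0],0.9]]'

```text
time: 24.12
eef_pos: [0.5973, -0.2525, 0.0229]
orientation: [-3.141, 0.0, -3.142]
wrist_force: [-0.3, 0.6, 1.2]
finger_gap: 0.0235
grip_force: 15.0
```

carry_out --targets '[[[0,0,-0.1],[0,0,0],0.9],[[0,0,-0.3],[0,0,0],0.9],[[0.1,0,-0.5],[0,0,0],0.9],[[0.35,-0.02,-0.6],[0,0,0],0.9],[[0.6,-0.04,-0.6],[0,0,0],0.9],[[0.7,-0.052,-0.6],[0,0,0],0.9],[[0.7,-0.052,-0.6],[0,0,0],0.9],[[0.7,-0.052,-0.6],[0,0,0],0.9]]'

```text
time: 25.12
eef_pos: [0.4585, -0.2636, 0.1433]
orientation: [-3.14, 0.002, -3.142]
wrist_force: [-0.3, 0.1, -0.6]
finger_gap: 0.0233
grip_force: 15.0
```

```bash
python3 see.py .3455 -.2625 .058 .072
```

```text
[ 0.45853386 -0.26356279  0.14334865]
wrist 1987 [ 0.3478 -0.2637  0.0633] [0.085 0.084 0.011]
side 369 [ 0.348  -0.2672  0.0635] [0.086 0.086 0.011]
```

carry_out --targets '[[[0.2,0,0],[0,0,0],0.9],[[0.4,0,0],[0,0,0],0.9],[[0.54,0,0],[0,0,0],0.9],[[0.552,0,0.08],[0,0,0],0.9],[[0.552,0,0.16],[0,0,0],0.9],[[0.552,0,0.16],[0,0,0],0.9],[[0.552,0,0.16],[0,0,0],0.9]]'

```text
time: 26.1
eef_pos: [0.3475, -0.2632, 0.1108]
orientation: [-3.141, 0.0, -3.141]
wrist_force: [0.7, -0.1, -1.2]
finger_gap: 0.0233
grip_force: 15.0
```

```bash
python3 chk.py red r1 .3465 -.2635
```

```text
[ 0.34751245 -0.26322289  0.11076721] [ 0.7 -0.1 -1.2] 0.0233
top lid disc 113 mid [ 0.3552 -0.2537  0.1022] ext [0.067 0.067 0.016]
top pot rim 27 mid [ 0.3511 -0.2415  0.0642] ext [0.071 0.032 0.011]
side lid disc 655 mid [ 0.3482 -0.2666  0.1039] ext [0.085 0.086 0.013]
side pot rim 235 mid [ 0.3468 -0.272   0.0631] ext [0.082 0.075 0.01 ]
wrist lid disc 6893 mid [ 0.3459 -0.262   0.1046] ext [0.084 0.077 0.011]
wrist pot rim 524 mid [ 0.3133 -0.2598  0.0626] ext [0.018 0.063 0.009]
```

carry_out --targets '[[[0,0,0.05],[0,0,0],0.9],[[0,0,0.11],[0,0,0],0.9],[[0,0,0.13],[0,0,0],0.9],[[0,0,0.143],[0,0,0],0.9],[[0,0,0.15],[0,0,0],0.9],[[0,0,0.155],[0,0,0],0.9],[[0,0,0.159],[0,0,0],0.9],[[0,0,0.162],[0,0,0],0.9],[[0,0,0.162],[0,0,0],0.9]]'

```text
time: 27.38
eef_pos: [0.3469, -0.263, 0.0787]
orientation: [-3.141, 0.0, -3.141]
wrist_force: [-0.5, 0.3, 4.5]
finger_gap: 0.0236
grip_force: 15.0
```

Contact again at the expected height, so I'm releasing it and rising clear.

carry_out --targets '[[[0,0,0],[0,0,0],0.75],[[0,0,-0.003],[0,0,0],0.6],[[0,0,-0.003],[0,0,0],0.4],[[0,0,-0.003],[0,0,0],0.4],[[0,0,-0.15],[0,0,0],0.4],[[0,0,-0.35],[0,0,0],0.4],[[0,0,-0.6],[0,0,0],0.4],[[-0.3,0,-0.7],[0,0,0],0.4],[[-0.6,0,-0.7],[0,0,0],0.4],[[-0.6,0,-0.7],[0,0,0],0.4]]'

```text
time: 28.62
eef_pos: [0.4706, -0.2635, 0.2185]
orientation: [-3.139, 0.004, -3.138]
wrist_force: [-1.2, -0.2, -1.0]
finger_gap: 0.0524
grip_force: 0.0
```

```bash
python3 - <<'E'
from h import *
from cell import *
for n in("side","wrist"):
    s=snapshot(n);P=world(s,n=="wrist").reshape(-1,3)
    if n=="side": cv2.imwrite("pics/fin.png",cv2.resize(s["color"][100:310,120:420,::-1],(750,525)))
    for k,(x,y,z) in dict(lb=(.4535,.1205,.048),lg=(.6625,-.0995,.054),ly=(.379,.277,.06),lr=(.3465,-.263,.066)).items():
        q=P[(np.hypot(P[:,0]-x,P[:,1]-y)<.06)&(P[:,2]>z+.004)&(P[:,2]<z+.013)]
        if len(q)<60: continue
        A=np.c_[q[:,:2]-q[:,:2].mean(0),np.ones(len(q))];c=np.linalg.lstsq(A,q[:,2],rcond=None)[0]
        print(n,k,len(q),((q.min(0)+q.max(0))/2).round(4),"z-exp %.4f tilt deg"%(c[2]-z-.008),np.degrees(c[:2]).round(1))
    for k,(x,y,h) in dict(bowl=(.53,-.39,.05),beaker=(.51,.43,.07)).items():
        a=P[(np.hypot(P[:,0]-x,P[:,1]-y)<.072)&(P[:,2]>h-.007)&(P[:,2]<.12)]
        if len(a)>20: print(n,k,((a.min(0)+a.max(0))/2)[:2].round(4))
E
```

```text
side lb 302 [0.4556 0.1179 0.0565] z-exp -0.0006 tilt deg [0.1 0.3]
side lg 375 [ 0.6648 -0.1023  0.0624] z-exp -0.0007 tilt deg [0.5 0.2]
side ly 243 [0.3817 0.2737 0.0685] z-exp -0.0006 tilt deg [0.3 0.1]
side lr 725 [ 0.3483 -0.2646  0.0745] z-exp -0.0003 tilt deg [-0.   0.3]
side bowl [ 0.5307 -0.4093]
side beaker [0.511  0.4293]
wrist lb 910 [0.4529 0.103  0.0565] z-exp -0.0002 tilt deg [-0.2  1.5]
wrist lr 4917 [ 0.3471 -0.2641  0.0744] z-exp -0.0002 tilt deg [-0.1  0.1]
wrist bowl [ 0.5125 -0.4029]
```

View pics/fin.png

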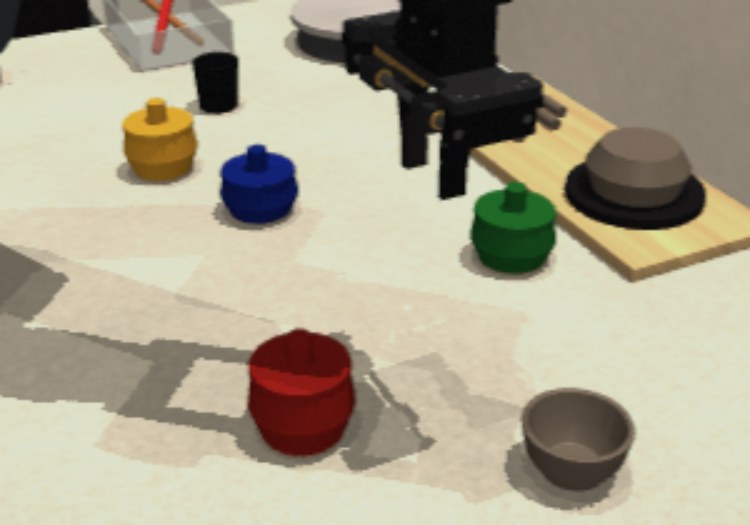

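All four lids sit flat on their own pots: yellow (160,140), blue (258,185), green (513,228) and red (300,390). In this crop the bowl (578,438) and beaker (216,83) look untouched.

```bash
python3 -c "
from cell import finish_job
print(finish_job())"
```

```text
the job is handed in; nothing more can be done
None
```

All four lids are seated flat on the pots of their own colour, within about 1 mm of the expected height, with no sign that the pots, bowl or beaker moved; the job was handed in at about 29 s of the 118 s allowed.

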